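# Rack the checked cover plate

### The job

Stand the aluminium cover plate that lies flat on the bench on its long edge in the empty slot of the wooden rack, all the way down, about centred along the slot, and let go of it. It has to be turned up on the way: first lay it with a long edge along the two lips of the grey sloping stand and let go of it there, then take it again by its upper edge. Leave the two plates already in the rack where they are, and do not push the bins, the mug or the jar about.

Things in the scene. Friction and masses are not known exactly. Their poses are not given: they have to be found in the camera images.
- plate: the bare aluminium cover plate, 140 x 64 x 10 mm, 0.24 kg, one dark hole in the middle of each face and four small ones by the corners (the same both ways round), lying flat on the bench at the start. Origin at the middle of the plate; x along its 140 mm length, y along its 64 mm width, z through its thickness.
- stand: grey sloping stand, fixed: base 130 x 100 x 8 mm, two 12 mm arms, 92 mm open between them. Origin: centre of underside; x level, along a resting plate. The arms' face slopes 45 degrees, rising towards -y, outward normal (0, 0.707, 0.707). At each arm's foot (50 mm above the bench), only there, a lip stands 14 mm out of the face to carry the plate's lower long edge; arms are 68 mm long above it.
- stand_seat (a point): where the middle of the plate comes to be when it rests on the stand's arms with its lower long edge against the lips, centred: 76 mm above the bench. The plate's upper long edge is then 32 mm up the slope from here.
- rack: wooden slotted rack, fixed: 100 mm (x, along the slots) x 174 mm (y) x 33 mm high; three slots along x at y = -60, 0 and +60 mm, each 14 mm wide, 25 mm deep, open at the ends, with mouths rounded at 6 mm radius. Slot floor 8 mm above the bench. Origin at the centre of its underside.
- free_slot: the floor of the rack's one empty slot, a black strip: origin at its centre, 8 mm above the bench; x along the slot, y across it, z up. A seated plate's middle is 32 mm above it, and the plate overhangs both slot ends by 20 mm.
- kept1: loose bare aluminium cover plate, 140 x 64 x 10 mm, 0.24 kg, one dark hole in the middle of each face and four small ones by the corners (the same both ways round), already standing on its long edge in one slot of the rack (60 mm or 120 mm from the empty slot); its top is 72 mm above the bench. Origin at its middle; x along its length, y up, z through its thickness.
- kept2: another such plate, standing in the other occupied slot; same origin and axes.
- red_bin: loose open red plastic bin of small steel parts, 120 x 90 x 45 mm; origin under its centre
- green_bin: loose open green plastic bin of small steel parts, 120 x 90 x 45 mm; origin under its centre
- mug: white mug, 76 mm across, 85 mm high; origin under its centre
- oil_jar: amber glass jar, 52 mm across, 80 mm high; origin under its centre
There are look-alikes about, which are no part of the job. Leave any blue look-alike of the plate alone. What is shaped like the kept2 but turquoise is not meant.

How it is judged:
By the outcome, as a careful person would: the job done as asked, in the order asked, and still so for the second after the job is handed in, with the robot touching nothing.
It also fails if it takes over 70 s, if anything falls off the work surface, if the arm or the gripper's body presses on something with over 40 N, if the wrist force passes 120 N, or if a joint passes its speed limit or range.

### The arm

A 6-joint arm with a two-finger parallel gripper is mounted at the origin on the work surface. World frame = base frame: x ahead of the robot, y to its left, z up, the work surface at z = 0. Lengths are in m, angles in rad, forces in N, time in s.
With the tool pointing down it reaches from about 0.425 to 1.125 m from the base axis. Payload 14.9 kg.
Tool frame: the origin (TCP) lies on the mounting face of the last link; the fingertips stand 191 mm ahead of it and the grasp point (between the pads) lies 172 mm ahead of it; z points along the fingers, x is the direction in which the jaws open and shut, and the axes are right-handed (so a half turn about z gives the same grasp; the last joint's range is limited). The gripper opens to 91 mm and grips with 3 to 60 N. Pads are 32 mm wide; open, the fingers measure 118 mm over their backs; the gripper's body (76 mm by 178 mm) begins 60 mm behind the grasp point.
Start: joints at [-1.382, 0.379, 1.734, -0, 1.028, -0.033], TCP at [0.154, -0.683, 0.405] pointing down, gripper open.
Joint ranges: [-2.77, 2.77], [-0.74, 2.19], [0, 2.66], [-1.06, 4.2], [0.31, 2.87], [-3.08, 3.08]. Speed limits (rad/s): [1.89, 1.89, 2.39, 3.14, 3.14, 3.14].

### API

Orientations are given as a unit quaternion [w, x, y, z].
In Python, from station import telemetry, capture, ticket, finder gives the robot as it stands. The module is installed in compiled form; this text tells all that it offers.
- The arm moves only by the tool move_arm, never from a script. Its argument "steps" is a list of rows, each a list of 2 entries, a list of its own where there are three numbers: the shift along the world's x, y, z in m, then the turn about the world's z in rad. In form: [[[tx, ty, tz], turn], ...]. A call has 1 to 5 rows; each row shifts and turns the commanded pose from where the row before left it; what a row does not reach is not made up. A row lasts 1/8 s, in which the tool goes at most 62.5 mm and 10.7 degrees, less where a joint would pass 70% of its speed; a pose out of reach is approached as far as the arm can. A call is refused whole if a number of a shift passes 0.0625 or a number of a turn 0.188, either way. A call with a gripper value outside its range is refused whole. "grip" is the closure, from -1 (fully open) to 1 (shut), set as the call begins (left out, the last holds). The fingers move at their own pace and stop on an object; "force" is the grip in N (left out, the last holds). Time passes only in rows, so rows that do not move let the fingers close. It gives the time, the measured TCP pose, the force and the opening at its end, in the units of the state.
- telemetry.state(): the state, without advancing time (a new reading comes with each control period).
- capture(name): name is "side" or "top" or "wrist"; returns a dict with "img" (384x512x3 uint8, red, green, blue), "z_map" (384x512 float32, m along the optical axis (not along the pixel's ray), 0 where there is no reading), "vfov" (degrees; the focal length in pixels is half the picture's height over the tangent of half this angle, whatever the lens; pixels are square), "cx", "cy" (the principal point, pixels), "T" (4x4, takes a point from camera to world coordinates). Camera axes: x right, y down, z forward; pixel columns grow to the right and rows downward; lengths in m; the calibration is good to about 2 mm. A picture is of the moment at which its call begins.
- ticket.job_done(): hands the job in, once; it reports no verdict.
Trained networks look in a picture, given as the dict that the camera call returned (one of the last four; its "shot" number tells which), for a name from the list of things; names that differ only in an ending like _2 or _b are one class to them, and where a whole thing is asked for, a point or a joint stands for the part that bears it (a point fixed in the world has none). Each returns a list of dicts, best first, with "p" (0 to 1); they miss things now and then, are a little off and sometimes report something else, mostly with a low value. They report only what shows in the picture. A call takes as long as a camera call. They do not tell look-alikes from the thing itself.
- finder.look_for(picture, thing): "rect" ([left, top, width, height] as shares, 0 to 1, of the picture: columns of its width, rows of its height, round what is visible of it).
- finder.place_of(picture, thing): "xy" ([column, row] as shares, 0 to 1, of the picture: columns of its width, rows of its height: a listed point, or the origin of a listed thing).
The state is a dict: "clock": time; "q": joint angles; "joint_vel": joint speeds; "tau": joint torques, N m; "eef_pos": TCP position; "ee_rot": TCP orientation; "contact_force": force on the tool from outside, world axes, zero at the start; "moment": the same for the moment, N m; "gripper_width": finger opening in m.
Only numpy, scipy, OpenCV 4.12 (cv2) and the standard library are available. Lean on these libraries where they do the work, as an engineer would, in place of code of your own. Each camera call takes 0.05 s, during which the arm holds its last target.

## Working session

There is one attempt and no reset: what is moved stays moved. The work goes in short steps, Python scripts to look and compute and a tool call to move; the robot and the scene stay as the last step left them, time stands still between calls to the robot, and variables do not carry over. Pictures are saved under pics/ and viewed, and the job is handed in when it is done.

Besides the shell and the picture viewer there is one more tool, called after "Request:" as name(argument=value, ...) on one line, values as JSON. move_arm: Moves the arm, as the interface text tells. Its arguments: {"type":"object","properties":{"steps":{"type":"array"},"grip":{"type":"number"},"force":{"type":"number"}},"required":["steps"]}

```bash
mkdir -p pics; ls; cat > h.py <<'E'
import numpy as np, cv2
from station import telemetry, capture, ticket, finder
def f_of(c): return (c["img"].shape[0]/2)/np.tan(np.radians(c["vfov"])/2)
def px2w(c,u,v,z=None):
    f=f_of(c)
    if z is None: z=c["z_map"][int(round(v)),int(round(u))]
    p=np.array([(u-c["cx"])/f*z,(v-c["cy"])/f*z,z,1])
    return (c["T"]@p)[:3]
def cloud(c):
    f=f_of(c); h,w=c["z_map"].shape
    v,u=np.mgrid[0:h,0:w]; z=c["z_map"]
    P=np.stack([(u-c["cx"])/f*z,(v-c["cy"])/f*z,z],-1)
    return P@c["T"][:3,:3].T+c["T"][:3,3]
def px_plane(c,u,v,h):
    f=f_of(c); d=c["T"][:3,:3]@np.array([(u-c["cx"])/f,(v-c["cy"])/f,1]); o=c["T"][:3,3]
    return o+d*(h-o[2])/d[2]
def save(c,name):
    cv2.imwrite("pics/"+name,cv2.cvtColor(c["img"],cv2.COLOR_RGB2BGR))
E
python3 - <<'E'
from h import *
import pickle
for n in ["top","side","wrist"]:
    c=capture(n); save(c,n+"0.png"); pickle.dump(c,open(n+"0.pkl","wb"))
    print(n,c["vfov"],c["cx"],c["cy"],c["T"].round(3).tolist())
    if n!="wrist":
        for t in ["plate","stand","stand_seat","rack","free_slot","kept1","red_bin","green_bin","mug","oil_jar"]:
            for r in finder.place_of(c,t)[:3]:
                u,v=r["xy"][0]*512,r["xy"][1]*384
                print(t,round(r["p"],2),round(u),round(v),px2w(c,min(u,511),min(v,383)).round(3))
s=telemetry.state();print(s)
E
```

```text
pics
top 57.15783237624403 249.99889094713856 189.92893545959606 [[0.016, -0.998, 0.06, 0.413], [-1.0, -0.015, 0.009, 0.008], [-0.008, -0.06, -0.998, 1.115], [0.0, 0.0, 0.0, 1.0]]
plate 0.63 259 183 [ 0.5   -0.011  0.008]
plate 0.58 377 258 [ 0.273 -0.381  0.009]
stand 0.72 348 186 [ 0.495 -0.29   0.008]
stand_seat 0.79 352 187 [ 0.493 -0.304  0.006]
rack 0.92 162 194 [0.461 0.287 0.032]
rack 0.49 172 192 [0.467 0.248 0.073]
kept1 0.73 172 193 [0.463 0.247 0.073]
kept1 0.6 137 199 [0.445 0.361 0.044]
kept1 0.49 133 254 [0.277 0.371 0.029]
red_bin 0.97 193 120 [0.696 0.199 0.022]
red_bin 0.46 354 135 [ 0.643 -0.288  0.084]
green_bin 0.7 283 114 [ 0.721 -0.083  0.02 ]
mug 0.71 352 136 [ 0.64  -0.283  0.074]
oil_jar 0.66 252 135 [0.645 0.012 0.048]
side 55.889249245190676 258.73747665544283 186.7580348431861 [[-0.996, -0.065, 0.056, 0.427], [-0.086, 0.738, -0.67, 0.701], [0.003, -0.672, -0.741, 0.813], [0.0, 0.0, 0.0, 1.0]]
plate 0.81 323 121 [ 0.286 -0.367  0.006]
plate 0.69 254 192 [ 0.501 -0.006  0.008]
stand 0.88 266 132 [ 0.485 -0.286  0.006]
stand 0.24 216 127 [ 0.656 -0.274  0.02
[... 490 characters left out ...]
 [0.0, 0.0, 0.0, 1.0]]
{'clock': 1.15, 'q': array([-1.38230076e+00,  3.78898567e-01,  1.73417590e+00,  1.62436204e-06,
        1.02852209e+00, -3.32886240e-02]), 'joint_vel': array([ 0.00019053,  0.00076564, -0.00051561, -0.00127936,  0.00129282,
       -0.00050283]), 'tau': array([ 2.72870151e-03, -7.63692570e+01, -4.34736407e+01,  6.52003521e-02,
        3.89265013e-02,  8.62083652e-06]), 'eef_pos': array([ 0.15398588, -0.68287624,  0.40474471]), 'ee_rot': array([-1.79694215e-06,  7.81015251e-01, -6.24511951e-01, -1.02997724e-06]), 'contact_force': array([-0.38042494,  0.17512012, -0.15935889]), 'moment': array([ 0.04902509, -0.00572664,  0.02156052]), 'gripper_width': 0.09070697932821495}
```

View pics/top0.png

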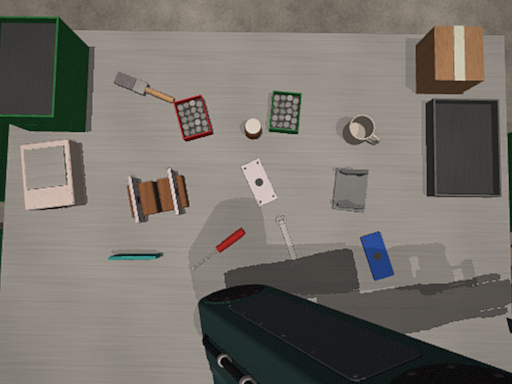

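View pics/side0.png

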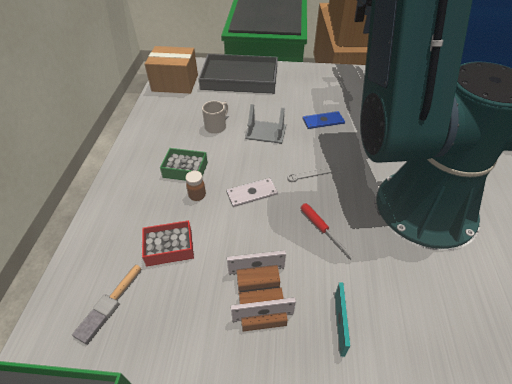

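View pics/wrist0.png

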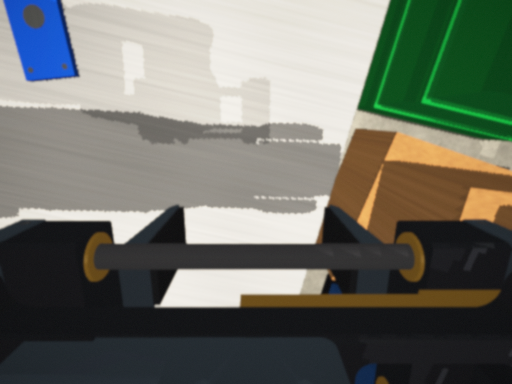

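The top view shows the bare plate at about (259,183), the stand at (350,189), and the rack at (157,195) with plates in its outer slots, so the middle slot is free. The blue plate at (377,258) and the turquoise one at (135,256) are the look-alikes. Next I'll measure the poses.

```bash
cat > m1.py <<'E'
from h import *
import pickle
def rect(pts):
    (c,s,a)=cv2.minAreaRect(pts.astype(np.float32)); 
    b=cv2.boxPoints((c,s,a)); e1=b[1]-b[0]; e2=b[2]-b[1]
    L=e1 if np.linalg.norm(e1)>np.linalg.norm(e2) else e2
    return np.array(c),sorted(s),np.degrees(np.arctan2(L[1],L[0]))%180
for n in ["top","side"]:
    c=pickle.load(open(n+"0.pkl","rb")); P=cloud(c); x,y,z=P[...,0],P[...,1],P[...,2]
    print(n,"bench z",np.median(z[(abs(x-.6)<.05)&(abs(y-.1)<.03)]))
    # plate
    hsv=cv2.cvtColor(c["img"],cv2.COLOR_RGB2HSV)
    reg=(abs(x-.5)<.1)&(abs(y+.005)<.09)
    m=(reg&(z>.005)&(z<.02))
    print("plate n",m.sum(),rect(P[m][:,:2]),np.median(z[m]))
    # by colour/edge: threshold brightness
    reg=(abs(x-.47)<.14)&(abs(y+.3)<.1)
    m=reg&(z>.03)
    Q=P[m]; print("stand hi",len(Q),Q.min(0).round(3),Q.max(0).round(3), rect(Q[:,:2]))
    m=reg&(z>.004)&(z<.014); print("stand base",rect(P[m][:,:2]))
    reg=(abs(x-.46)<.12)&(abs(y-.3)<.13)
    for lo,hi in [(.022,.042),(.055,.09)]:
        m=(reg&(z>lo)&(z<hi)).astype(np.uint8); k,l,st,ce=cv2.connectedComponentsWithStats(m)
        for i in range(1,k):
            if st[i,4]>15: print("rack",lo,st[i,4],rect(P[l==i][:,:2]),np.median(z[l==i]).round(3))
c=pickle.load(open("top0.pkl","rb"))
crop=np.vstack([np.hstack([cv2.resize(c["img"][a:a+70,b:b+100],None,fx=4,fy=4,interpolation=cv2.INTER_CUBIC) for a,b in [(155,210),(155,300)]]),
 np.hstack([cv2.resize(c["img"][160:230,110:210],None,fx=4,fy=4,interpolation=cv2.INTER_CUBIC),cv2.resize(pickle.load(open("side0.pkl","rb"))["img"][95:165,215:315],None,fx=4,fy=4,interpolation=cv2.INTER_CUBIC)])])
cv2.imwrite("pics/crop0.png",crop[:,:,::-1])
E
python3 m1.py
```

```text
top bench z -0.0005904440929183075
plate n 901 (array([0.48785916, 0.00186116]), [0.12444177269935608, 0.24000103771686554], np.float32(36.505215)) 0.009503811957084496
stand hi 240 [ 0.427 -0.324  0.031] [ 0.547 -0.247  0.099] (array([ 0.48684806, -0.2852158 ]), [0.0677107572555542, 0.11619655787944794], np.float32(174.14447))
stand base (array([ 0.46791676, -0.29803899]), [0.1911470890045166, 0.27363044023513794], np.float32(0.671476))
rack 0.022 276 (array([0.47246048, 0.2330112 ]), [0.023091992363333702, 0.13620151579380035], np.float32(12.215529)) 0.032
rack 0.022 584 (array([0.44995344, 0.33757088]), [0.05002357438206673, 0.138514444231987], np.float32(12.417959)) 0.032
rack 0.022 401 (array([0.46273988, 0.28028336]), [0.04018000513315201, 0.10028223693370819], np.float32(12.621059)) 0.032
rack 0.022 81 (array([0.43990213, 0.38754162]), [0.009823283180594444, 0.09828708320856094], np.float32(12.192675)) 0.032
rack 0.055 209 (array([0.46987513, 0.24817374]), [0.01134095061570406, 0.14045141637325287], np.float32(12.216409)) 0.071
rack 0.055 238 (array([0.44382343, 0.36557806]), 
[... 428 characters left out ...]
45777586, -0.29499257]), [0.17314107716083527, 0.273509681224823], np.float32(6.6981936))
rack 0.022 986 (array([0.46479729, 0.27427617]), [0.052243880927562714, 0.13865642249584198], np.float32(12.556732)) 0.032
rack 0.022 508 (array([0.4533008 , 0.32790434]), [0.030734069645404816, 0.09965718537569046], np.float32(13.145314)) 0.032
rack 0.022 680 (array([0.44149345, 0.37922046]), [0.024547981098294258, 0.13859017193317413], np.float32(12.182872)) 0.032
rack 0.055 418 (array([0.47067052, 0.24723829]), [0.012461964040994644, 0.13901428878307343], np.float32(12.394732)) 0.07
rack 0.055 485 (array([0.44512534, 0.36445701]), [0.011457396671175957, 0.1391860395669937], np.float32(12.27728)) 0.07
```

View pics/crop0.png

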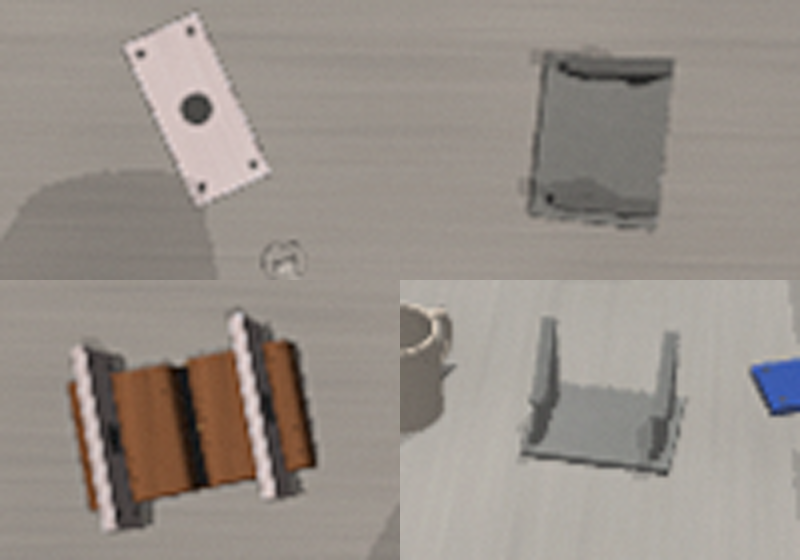

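```bash
cat > m2.py <<'E'
from h import *
import pickle
from m1 import rect
C={n:pickle.load(open(n+"0.pkl","rb")) for n in ["top","side"]}
for n,c in C.items():
    print("==",n)
    P=cloud(c); x,y,z=P[...,0],P[...,1],P[...,2]
    hsv=cv2.cvtColor(c["img"],cv2.COLOR_RGB2HSV).astype(int)
    near=(abs(x-.5)<.1)&(abs(y+.005)<.1)
    g=c["img"].astype(int).min(-1)
    bg=np.median(g[near]); m=(near&(g>(175 if n=="top" else 185))).astype(np.uint8)
    k,l,st,ce=cv2.connectedComponentsWithStats(m); i=1+np.argmax(st[1:,4])
    v,u=np.nonzero(l==i); Q=np.array([px_plane(c,a,b,.010) for a,b in zip(u,v)])
    print("plate",bg,st[i],rect(Q[:,:2]))
    u,v={"top":(352,187),"side":(264,116)}[n]
    print("seat",px_plane(c,u,v,.076).round(4))
    reg=(abs(x-.487)<.08)&(abs(y+.285)<.07)&(z>.035)
    Q=P[reg]; th=np.radians(-5.5); ex=np.array([np.cos(th),np.sin(th)]); ey=np.array([-np.sin(th),np.cos(th)])
    X=Q[:,:2]@ex; Y=Q[:,:2]@ey
    xm=(np.percentile(X,1)+np.percentile(X,99))/2; print("x' centre",xm,X.min(),X.max())
    for s in (-1,1):
        a=(s*(X-xm)>0)
        h,e=np.histogram(Y[a]+Q[a,2],bins=np.arange(-.30,-.15,.004)); print(s,len(X[a]),[(round(float(b),3),int(q)) for b,q in zip(e,h) if q])
        idx=np.argsort(Q[a,2])[::8]; print(np.c_[X[a]-xm,Y[a],Q[a,2]][idx].round(3).tolist())
    # slot strip
    for nm in ["free_slot","rack"]:
        pass
E
sed -i 's/^for n in/if __name__=="__main__":\n  pass\nfor n in/' m1.py; python3 - <<'E'
s=open('m1.py').read()
i=s.index('if __name__'); open('m1.py','w').write(s[:i])
E
python3 m2.py
```

```text
== top
plate 140.0 [242 158  35  47 726] (array([ 0.50565779, -0.00951769]), [0.06126663461327553, 0.1378880888223648], np.float32(25.617905))
seat [ 0.4885 -0.2839  0.076 ]
x' centre 0.5116811301267207 0.45371292409466957 0.5701982196742703
-1 115 [(-0.216, 1), (-0.212, 1), (-0.2, 1), (-0.184, 1), (-0.18, 2), (-0.176, 4), (-0.172, 35), (-0.168, 49), (-0.164, 7), (-0.16, 1), (-0.156, 3)]
[[-0.057, -0.262, 0.047], [-0.053, -0.218, 0.052], [-0.048, -0.213, 0.054], [-0.052, -0.225, 0.056], [-0.049, -0.225, 0.058], [-0.052, -0.23, 0.061], [-0.049, -0.235, 0.065], [-0.051, -0.243, 0.069], [-0.054, -0.238, 0.075], [-0.047, -0.246, 0.078], [-0.05, -0.251, 0.082], [-0.047, -0.255, 0.087], [-0.052, -0.257, 0.09], [-0.055, -0.259, 0.093], [-0.048, -0.266, 0.097]]
1 122 [(-0.228, 1), (-0.224, 1), (-0.216, 2), (-0.212, 3), (-0.208, 1), (-0.2, 1), (-0.196, 1), (-0.188, 5), (-0.18, 1), (-0.176, 11), (-0.172, 46), (-0.168, 32), (-0.164, 4), (-0.16, 4), (-0.156, 2)]
[[0.046, -0.224, 0.038], [0.047, -0.211, 0.05], [0.053, -0.219, 0.053], [0.047, -0.222, 0.055], [0.047, -0.219, 0.056], [0.051, -0.23, 
[... 815 characters left out ...]
[-0.054, -0.236, 0.068], [-0.049, -0.245, 0.073], [-0.051, -0.249, 0.079], [-0.048, -0.248, 0.083], [-0.054, -0.253, 0.089], [-0.049, -0.261, 0.094]]
1 105 [(-0.232, 3), (-0.228, 1), (-0.216, 2), (-0.212, 1), (-0.208, 3), (-0.204, 1), (-0.192, 2), (-0.188, 3), (-0.184, 3), (-0.18, 6), (-0.176, 20), (-0.172, 42), (-0.168, 8), (-0.164, 2), (-0.16, 1), (-0.156, 2)]
[[0.054, -0.226, 0.036], [0.048, -0.268, 0.043], [0.049, -0.221, 0.053], [0.057, -0.227, 0.055], [0.052, -0.203, 0.058], [0.047, -0.266, 0.062], [0.048, -0.233, 0.064], [0.049, -0.238, 0.069], [0.05, -0.243, 0.074], [0.048, -0.249, 0.078], [0.047, -0.246, 0.084], [0.049, -0.257, 0.088], [0.058, -0.267, 0.092], [0.054, -0.266, 0.097]]
```

Request:
move_arm(steps=[[[0.035, 0.045, -0.01], 0.03], [[0.035, 0.045, -0.01], 0.03], [[0.035, 0.045, -0.01], 0.03], [[0.035, 0.045, -0.01], 0.03], [[0.035, 0.045, -0.01], 0.03]], grip=-1)

```text
clock: 1.78
eef_pos: [0.3298, -0.4564, 0.3547]
ee_rot: [0.0, 0.826, -0.564, 0.0]
contact_force: [1.2, -0.3, -0.3]
gripper_width: 0.0912
```

Request:
move_arm(steps=[[[0.025, 0.05, -0.01], 0.025], [[0.025, 0.05, -0.01], 0.025], [[0.025, 0.05, -0.01], 0.025], [[0.025, 0.05, -0.01], 0], [[0.025, 0.05, -0.01], 0]])

```text
clock: 2.4
eef_pos: [0.4546, -0.2063, 0.3047]
ee_rot: [-0.0, 0.846, -0.533, 0.0]
contact_force: [0.3, -0.1, 0.0]
gripper_width: 0.0916
```

Request:
move_arm(steps=[[[0.013, 0.05, -0.01], 0], [[0.013, 0.05, -0.01], 0], [[0.013, 0.05, -0.01], 0], [[0.014, 0.049, -0.01], 0], [[0, 0, 0], 0]])

```text
clock: 3.02
eef_pos: [0.5074, -0.0064, 0.2643]
ee_rot: [0.0, 0.847, -0.531, -0.0]
contact_force: [0.4, -0.0, -0.4]
gripper_width: 0.0917
```

```bash
cat > m3.py <<'E'
from h import *
import pickle
from m1 import rect
c=capture("wrist"); save(c,"wrist1.png"); pickle.dump(c,open("w1.pkl","wb"))
P=cloud(c); z=P[...,2]
print("T",c["T"].round(3).tolist())
g=c["img"].astype(int).min(-1)
m=((z>.006)&(z<.02)&(abs(P[...,0]-.507)<.12)&(abs(P[...,1]+.01)<.12)).astype(np.uint8)
k,l,st,ce=cv2.connectedComponentsWithStats(m); 
for i in range(1,k):
    if st[i,4]>300: print(st[i],rect(P[l==i][:,:2]),np.median(z[l==i]))
E
python3 m3.py
```

```text
T [[0.435, -0.871, -0.228, 0.573], [-0.9, -0.421, -0.11, 0.025], [-0.0, 0.254, -0.967, 0.244], [0.0, 0.0, 0.0, 1.0]]
[ 219  123   77  120 8650] (array([ 0.52245522, -0.00266838]), [0.06410827487707138, 0.10782995820045471], np.float32(25.554316)) 0.009307237630564597
[223 269  67   5 324] (array([ 0.44720063, -0.0386168 ]), [0.005756031721830368, 0.06338588893413544], np.float32(115.78405)) 0.009279585798129666
```

View pics/wrist1.png

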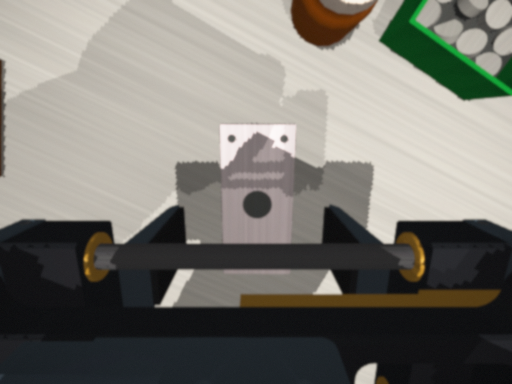

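The wrist view shows the plate squared up between the fingers, with its centre hole at (257,205). Working back from both visible ends gives a centre of (0.508, -0.0097) and a yaw of 25.6°. I'll go down and grip.

Request:
move_arm(steps=[[[0.0005, -0.003, -0.035], 0], [[0, 0, -0.025], 0], [[0, 0, -0.0108], 0], [[0, 0, 0], 0], [[0, 0, 0], 0]])

```text
clock: 3.7
eef_pos: [0.5078, -0.0122, 0.1948]
ee_rot: [-0.0, 0.846, -0.533, 0.001]
contact_force: [-1.1, 0.9, 0.6]
gripper_width: 0.0912
```

Request:
move_arm(steps=[[[0, 0, 0], 0], [[0, 0, 0], 0], [[0, 0, 0], 0], [[0, 0, 0], 0], [[0, 0, 0], 0]], grip=1, force=20)

```text
clock: 4.32
eef_pos: [0.5075, -0.0118, 0.1941]
ee_rot: [-0.0, 0.846, -0.533, -0.0]
contact_force: [-2.1, 1.0, 5.7]
gripper_width: 0.0637
```

Request:
move_arm(steps=[[[0, 0, 0.02], 0], [[0, 0, 0.05], 0], [[0, -0.01, 0.055], 0], [[-0.004, -0.052, 0.005], -0.1], [[-0.004, -0.055, 0], -0.11]])

```text
clock: 4.95
eef_pos: [0.4994, -0.1299, 0.325]
ee_rot: [-0.0, 0.785, -0.619, 0.001]
contact_force: [0.6, 0.1, -2.1]
gripper_width: 0.064
```

Request:
move_arm(steps=[[[-0.004, -0.055, 0], -0.11], [[-0.004, -0.055, 0], -0.11], [[-0.0055, -0.05, 0], -0.113], [[0, 0, 0], 0], [[0, 0, 0], 0]])

```text
clock: 5.58
eef_pos: [0.4857, -0.2885, 0.3235]
ee_rot: [-0.0, -0.672, 0.74, 0.001]
contact_force: [-0.1, 0.2, -2.1]
gripper_width: 0.0638
```

```bash
cat > look.py <<'E'
from h import *
import pickle,sys
t=sys.argv[1]
for n in sys.argv[2:]:
    c=capture(n); pickle.dump(c,open(f"{n}_{t}.pkl","wb")); save(c,f"{n}_{t}.png")
s=telemetry.state()
q=s["ee_rot"]; print("clock",s["clock"],"pos",s["eef_pos"].round(4),"yaw",np.degrees(2*np.arctan2(q[2],q[1])).round(2),"F",s["contact_force"].round(1),"w",round(s["gripper_width"],4))
E
python3 look.py a side top
```

```text
clock 5.675 pos [ 0.486  -0.2879  0.3237] yaw 264.58 F [ 0.7 -0.1 -2.1] w 0.0635
```

```bash
python3 - <<'E'
from h import *
import pickle
c=pickle.load(open("side_a.pkl","rb"))
cr=cv2.resize(c["img"][40:190,170:370],None,fx=4,fy=4,interpolation=cv2.INTER_CUBIC)
cv2.imwrite("pics/side_a_c.png",cr[:,:,::-1])
P=cloud(c); th=np.radians(-5.5); ex=np.array([np.cos(th),np.sin(th)]); ey=np.array([-np.sin(th),np.cos(th)])
X=P[...,:2]@ex; Y=P[...,:2]@ey; z=P[...,2]
m=(abs(X-.513)<.09)&(abs(Y+.24)<.05)&(z>.115)&(z<.15)
Q=np.c_[X[m],Y[m],z[m]]; print(len(Q),np.percentile(Q,[1,50,99],axis=0).round(4))
f=(Q[:,1]>Q[:,1].max()-.008); print(np.percentile(Q[f],[1,50,99],axis=0).round(4))
E
```

```text
480 [[ 0.443  -0.27    0.1291]
 [ 0.4968 -0.227   0.1387]
 [ 0.5812 -0.198   0.1485]]
[[ 0.496  -0.2015  0.1349]
 [ 0.5121 -0.1995  0.1427]
 [ 0.5281 -0.1946  0.1496]]
```

View pics/side_a_c.png

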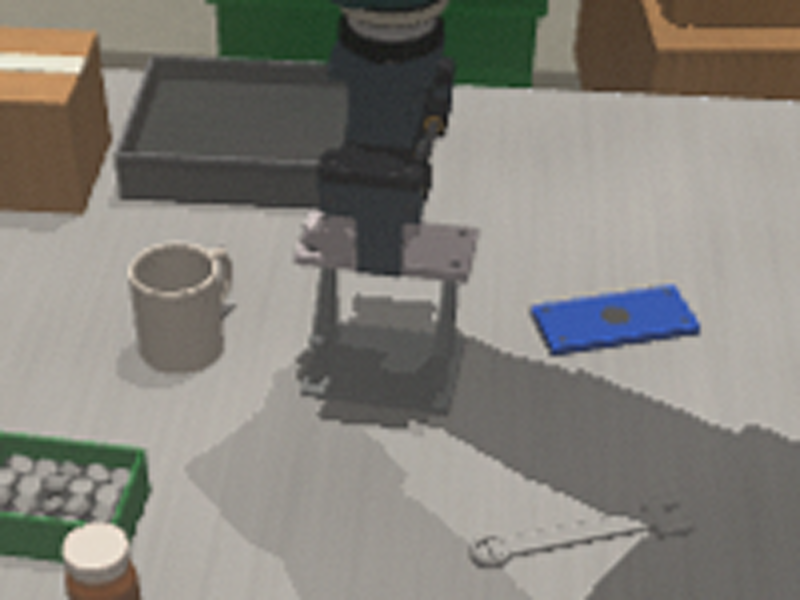

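Request:
move_arm(steps=[[[0, -0.0015, -0.015], 0], [[0, 0, -0.01], 0], [[0, 0, -0.003], 0], [[0, 0, 0], 0], [[0, 0, 0], 0]], force=10)

```text
clock: 6.3
eef_pos: [0.4861, -0.2904, 0.2962]
ee_rot: [0.0, -0.672, 0.74, -0.0]
contact_force: [-0.7, 0.3, -1.5]
gripper_width: 0.064
```

Request:
move_arm(steps=[[[0, 0, -0.004], 0], [[0, 0, -0.004], 0], [[0, 0, -0.004], 0], [[0, 0, -0.002], 0], [[0, 0, 0], 0]])

```text
clock: 6.92
eef_pos: [0.4862, -0.2903, 0.2821]
ee_rot: [0.0, -0.672, 0.74, -0.0]
contact_force: [1.0, 3.4, 3.1]
gripper_width: 0.0641
```

```bash
python3 look.py b side && python3 - <<'E'
from h import *
import pickle
c=pickle.load(open("side_b.pkl","rb"))
cr=cv2.resize(c["img"][70:170,200:330],None,fx=6,fy=6,interpolation=cv2.INTER_CUBIC)
cv2.imwrite("pics/side_b_c.png",cr[:,:,::-1])
P=cloud(c); th=np.radians(-5.5); ex=np.array([np.cos(th),np.sin(th)]); ey=np.array([-np.sin(th),np.cos(th)])
X=P[...,:2]@ex; Y=P[...,:2]@ey; z=P[...,2]
m=(abs(X-.513)<.075)&(abs(X-.513)>.02)&(abs(Y+.24)<.05)&(z>.085)&(z<.14)
Q=np.c_[X[m],Y[m],z[m]]; print(len(Q),np.percentile(Q,[1,50,99],axis=0).round(4)); print(np.polyfit(Q[:,1],Q[:,2],1))
E
```

```text
clock 6.975 pos [ 0.4862 -0.2903  0.2821] yaw 264.48 F [1.6 3.1 2.6] w 0.0642
422 [[ 0.4433 -0.2713  0.0888]
 [ 0.4848 -0.2313  0.1013]
 [ 0.5817 -0.2084  0.1096]]
[-0.21850559  0.04993053]
```

View pics/side_b_c.png

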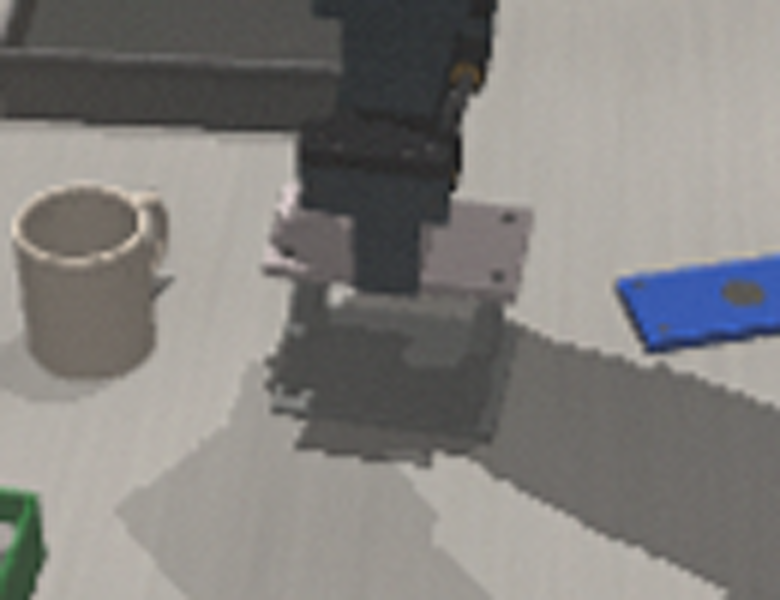

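Tilt in the grip is working, about 12° so far with a 3 N contact force. I'll continue.

Request:
move_arm(steps=[[[0, -0.001, -0.004], 0], [[0, -0.001, -0.004], 0], [[0, -0.001, -0.004], 0], [[0, 0, -0.003], 0], [[0, 0, 0], 0]])

```text
clock: 7.6
eef_pos: [0.4859, -0.2933, 0.2667]
ee_rot: [-0.0, -0.672, 0.74, 0.0]
contact_force: [-0.6, 2.7, -0.8]
gripper_width: 0.0606
```

```bash
cat > tilt.py <<'E'
from h import *
import pickle,sys
c=pickle.load(open(f"side_{sys.argv[1]}.pkl","rb"))
cr=cv2.resize(c["img"][70:170,200:330],None,fx=6,fy=6,interpolation=cv2.INTER_CUBIC)
cv2.imwrite(f"pics/side_{sys.argv[1]}_c.png",cr[:,:,::-1])
P=cloud(c); th=np.radians(-5.5); ex=np.array([np.cos(th),np.sin(th)]); ey=np.array([-np.sin(th),np.cos(th)])
X=P[...,:2]@ex; Y=P[...,:2]@ey; z=P[...,2]
m=(abs(X-.513)<.066)&(abs(X-.513)>.022)&(abs(Y+.24)<.05)&(z>.055)&(z<.14)
Q=np.c_[X[m],Y[m],z[m]]; print(len(Q),np.percentile(Q,[1,50,99],axis=0).round(4)); k=np.polyfit(Q[:,1],Q[:,2],1); print(k,np.degrees(np.arctan(k[0])))
m=(abs(X-.513)<.09)&(abs(Y+.24)<.05)&(z>.055)&(z<.14)
print("X range",np.percentile(X[m],[.5,99.5]).round(4))
E
python3 look.py c side; python3 tilt.py c
```

```text
clock 7.65 pos [ 0.4859 -0.2933  0.2668] yaw 264.49 F [ 0.8  1.1 -1.8] w 0.0605
424 [[ 0.4477 -0.2695  0.0563]
 [ 0.4812 -0.2323  0.0911]
 [ 0.578  -0.2064  0.1104]]
[-0.62322874 -0.05693553] -31.93234673791394
X range [0.443  0.5823]
```

View pics/side_c_c.png

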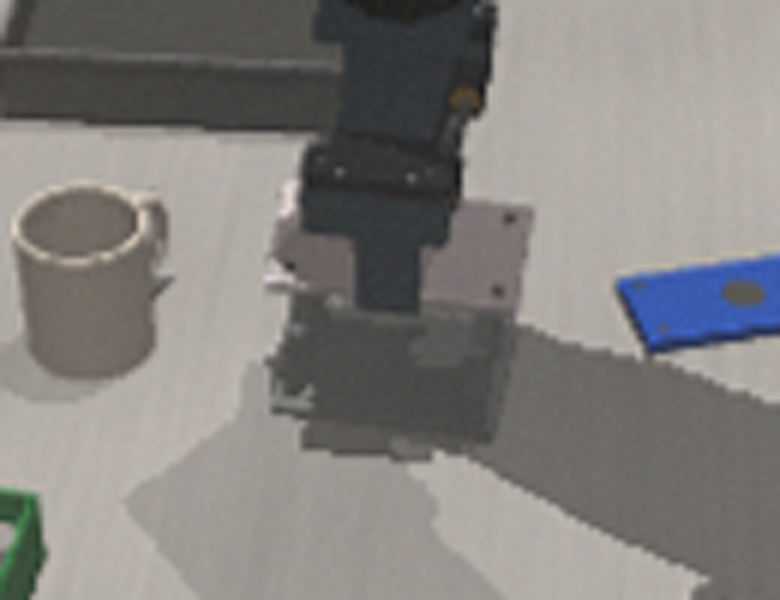

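Request:
move_arm(steps=[[[0, 0, 0], 0], [[0, 0, 0], 0], [[0, 0, 0], 0], [[0, 0, 0], 0], [[0, 0, 0], 0]], grip=-1)

```text
clock: 8.28
eef_pos: [0.486, -0.2934, 0.267]
ee_rot: [0.0, -0.672, 0.74, -0.0]
contact_force: [-0.2, -0.3, 1.3]
gripper_width: 0.091
```

```bash
python3 look.py d side; python3 tilt.py d
```

```text
clock 8.325 pos [ 0.486  -0.2934  0.2669] yaw 264.49 F [ 0.3 -0.1  0.3] w 0.0914
458 [[ 0.4477 -0.2578  0.0563]
 [ 0.4853 -0.2322  0.0769]
 [ 0.5783 -0.2061  0.1008]]
[-0.92204324 -0.13751548] -42.67739546516965
X range [0.4431 0.582 ]
```

View pics/side_d_c.png

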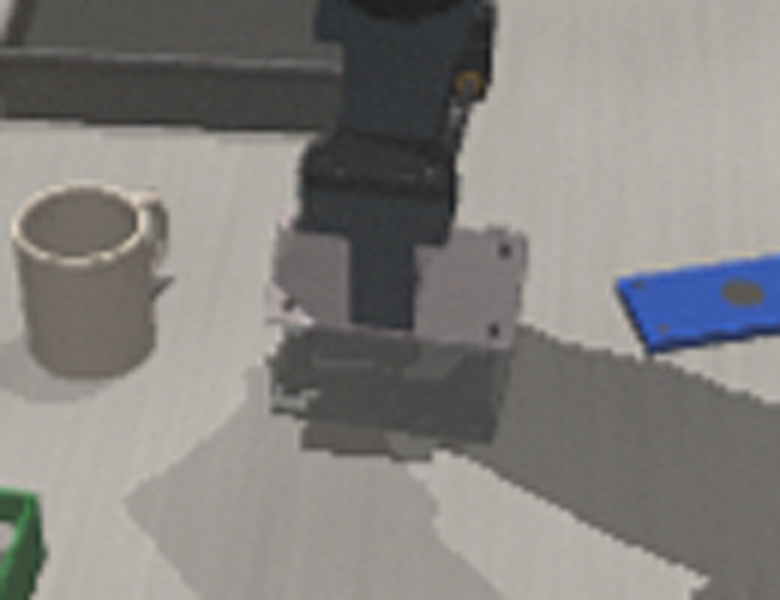

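The plate now rests on the arms: fitted slope about 43°, top edge at 0.101 m, x' centre 0.5125, and the gripper is clear. Next I raise the tips to 0.090 and bring the fingers in around the upper edge.

Request:
move_arm(steps=[[[0, 0, 0.014], 0], [[-0.0007, -0.0077, 0], 0], [[0, 0, 0], 0]])

```text
clock: 8.7
eef_pos: [0.4853, -0.3017, 0.2813]
ee_rot: [0.0, -0.672, 0.74, -0.0]
contact_force: [-0.6, 0.0, 0.0]
gripper_width: 0.0914
```

Request:
move_arm(steps=[[[0, 0, 0], 0], [[0, 0, 0], 0], [[0, 0, 0], 0], [[0, 0, 0], 0]], grip=0.278, force=15)

```text
clock: 9.2
eef_pos: [0.4853, -0.301, 0.2809]
ee_rot: [-0.0, -0.672, 0.74, 0.0]
contact_force: [0.1, 0.4, 0.8]
gripper_width: 0.054
```

```bash
python3 look.py e side wrist; python3 tilt.py e
```

```text
clock 9.3 pos [ 0.4853 -0.301   0.2809] yaw 264.49 F [-0.4  0.7  0. ] w 0.046
515 [[ 0.4484 -0.2644  0.0558]
 [ 0.4906 -0.2347  0.0789]
 [ 0.5782 -0.2074  0.1015]]
[-0.91820442 -0.13668   ] -42.55828724299648
X range [0.4432 0.5824]
```

View pics/wrist_e.png

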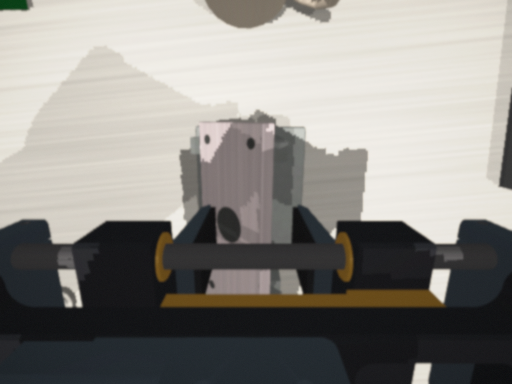

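View pics/side_e_c.png

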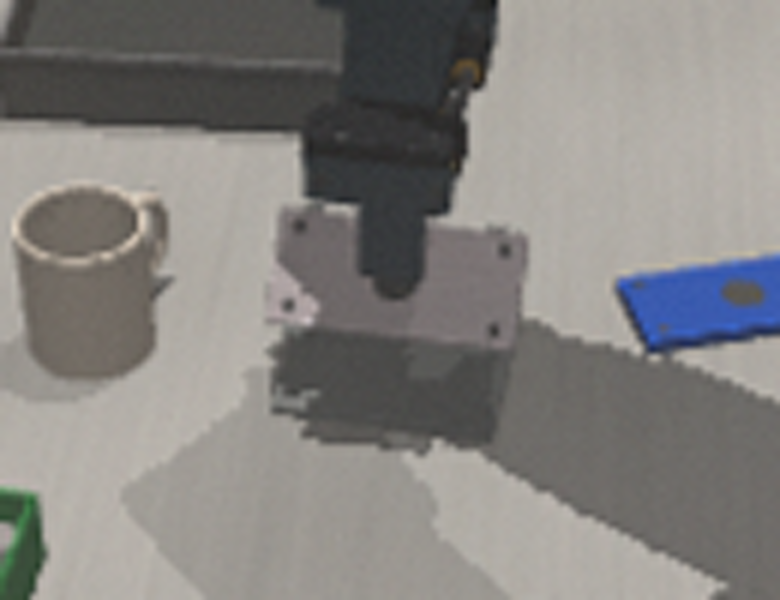

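The wrist view shows the plate between the fingers, with its upper edge at about column 272 and the fingers at about columns 205 and 300. I'll push it upright with the rear finger.

Request:
move_arm(steps=[[[0, 0, 0], 0], [[0.0008, 0.008, 0], 0], [[0.0008, 0.008, 0], 0], [[0.0008, 0.008, 0], 0], [[0, 0, 0], 0]])

```text
clock: 9.93
eef_pos: [0.4876, -0.2764, 0.2808]
ee_rot: [-0.0, -0.673, 0.74, 0.0]
contact_force: [-0.3, -0.6, 0.9]
gripper_width: 0.033
```

```bash
python3 look.py f side wrist; python3 tilt.py f
```

```text
clock 10.025 pos [ 0.4876 -0.2768  0.2807] yaw 264.5 F [0.2 0.4 0.2] w 0.0326
481 [[ 0.4482 -0.2405  0.0563]
 [ 0.4869 -0.2237  0.085 ]
 [ 0.5779 -0.209   0.1163]]
[-2.15085035 -0.3954854 ] -65.06475733715277
X range [0.4432 0.582 ]
```

View pics/wrist_f.png

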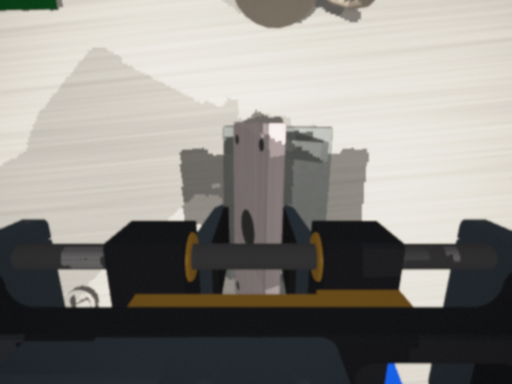

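View pics/side_f_c.png

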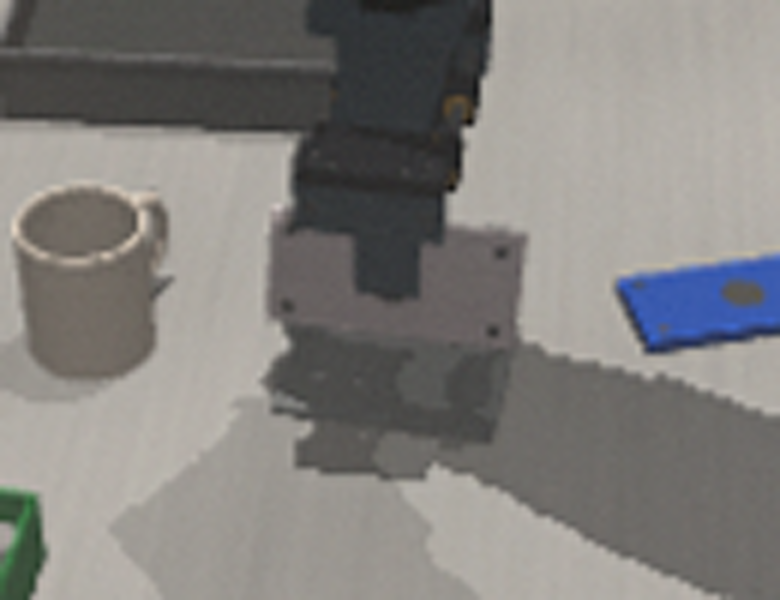

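Request:
move_arm(steps=[[[0.0004, 0.0045, 0], 0], [[0.0004, 0.0045, 0], 0], [[0, 0, 0], 0]])

```text
clock: 10.4
eef_pos: [0.4885, -0.2677, 0.2808]
ee_rot: [-0.0, -0.672, 0.74, 0.0]
contact_force: [-0.0, -0.2, 0.1]
gripper_width: 0.0329
```

Request:
move_arm(steps=[[[0, 0, 0], 0], [[0, 0, 0], 0], [[0, 0, 0], 0], [[0, 0, 0], 0], [[0, 0, 0], 0]], grip=1, force=30)

```text
clock: 11.02
eef_pos: [0.4885, -0.268, 0.2809]
ee_rot: [0.0, -0.672, 0.74, 0.0]
contact_force: [1.0, 3.1, 2.4]
gripper_width: 0.0098
```

```bash
python3 look.py g side wrist; python3 tilt.py g
```

```text
clock 11.125 pos [ 0.4885 -0.268   0.2809] yaw 264.48 F [1.7 3.  1.2] w 0.0103
442 [[ 0.4483 -0.2636  0.0558]
 [ 0.4868 -0.215   0.0885]
 [ 0.578  -0.208   0.1201]]
[-0.35597377  0.01075815] -19.59439549073811
X range [0.443  0.5814]
```

View pics/wrist_g.png

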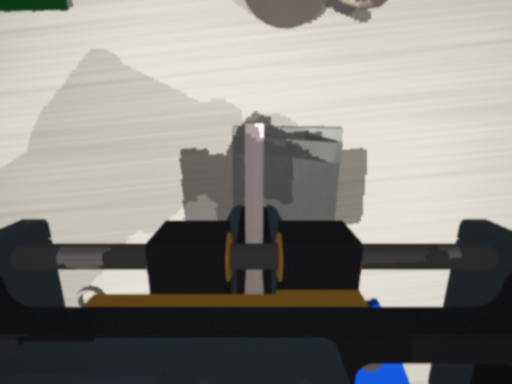

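View pics/side_g_c.png

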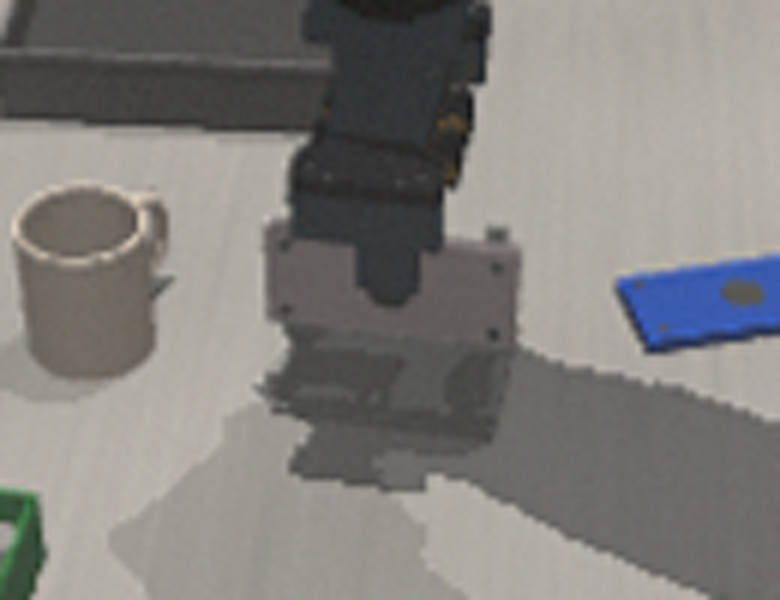

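The plate is gripped upright: width 10 mm, edge-on in the wrist view at column 255, top at about 0.120 m. Before carrying it over I'll refine the slot pose.

```bash
cat > m4.py <<'E'
from h import *
import pickle
th=np.radians(12.3); ex=np.array([np.cos(th),np.sin(th)]); ey=np.array([-np.sin(th),np.cos(th)])
O=np.array([.4573,.3064])
out=[]
for n in ["top","side"]:
    c=pickle.load(open(n+"0.pkl","rb")); f=f_of(c); Ti=np.linalg.inv(c["T"])
    xs=np.arange(-.09,.09,.0006); ys=np.arange(-.1,.1,.0006)
    def warp(h):
        XX,YY=np.meshgrid(xs,ys); W=O+XX[...,None]*ex+YY[...,None]*ey
        Q=np.concatenate([W,np.full(XX.shape+(1,),h),np.ones(XX.shape+(1,))],-1)@Ti.T
        return cv2.remap(c["img"],(Q[...,0]/Q[...,2]*f+c["cx"]).astype(np.float32),(Q[...,1]/Q[...,2]*f+c["cy"]).astype(np.float32),cv2.INTER_LINEAR)
    out.append(warp(.033))
    # profile across slot over |x|<35mm in wood height
    g=out[-1].astype(float).mean(-1)
    for a,b in [(-.035,-.01),(.01,.035)]:
        p=g[:,(xs>a)&(xs<b)].mean(1); m=abs(ys)<.03
        print(n,a,[(round(float(y)*1000,1),int(v)) for y,v in zip(ys[m][::3],p[m][::3])])
    P=cloud(c); X=(P[...,:2]-O)@ex; Y=(P[...,:2]-O)@ey; z=P[...,2]
    m=(abs(Y)<.006)&(abs(X)<.045)&(z<.03); print("floor pts",m.sum(), np.percentile(z[m],[5,50,95]) if m.sum() else None)
    m=(abs(z-.0325)<.003)&(abs(Y)<.095)&(abs(X)<.07)
    print("wood top X extent",np.percentile(X[m],[1,99]).round(4))
    wt=(abs(z-.0325)<.002)&(abs(X)<.04)
    h,e=np.histogram(Y[wt],bins=np.arange(-.1,.101,.004)); print([(int(round(b*1000)),int(k)) for b,k in zip(e,h)])
    for lo,hi in [(-.08,-.04),(.04,.08)]:
        m=(z>.058)&(z<.09)&(Y>lo)&(Y<hi)&(abs(X)<.08)
        print("kept",lo,np.percentile(Y[m],[2,50,98]).round(4),np.percentile(X[m],[.5,99.5]).round(4), z[m].max().round(3))
cv2.imwrite("pics/rackwarp.png",cv2.resize(np.hstack(out)[:,:,::-1],None,fx=1.3,fy=1.3))
for n in ["top","side"]:
    c=capture(n)
    for r in finder.place_of(c,"free_slot")[:2]:
        u,v=r["xy"][0]*512,r["xy"][1]*384; w=px_plane(c,u,v,.008); print(n,"free_slot",round(r["p"],2),w.round(4),"in rack fr",((w[:2]-O)@ex).round(4),((w[:2]-O)@ey).round(4))
E
python3 m4.py
```

```text
top -0.035 [(-29.8, 87), (-28.0, 87), (-26.2, 87), (-24.4, 87), (-22.6, 89), (-20.8, 92), (-19.0, 93), (-17.2, 93), (-15.4, 92), (-13.6, 90), (-11.8, 79), (-10.0, 64), (-8.2, 44), (-6.4, 27), (-4.6, 24), (-2.8, 24), (-1.0, 24), (0.8, 24), (2.6, 27), (4.4, 39), (6.2, 54), (8.0, 69), (9.8, 79), (11.6, 85), (13.4, 86), (15.2, 87), (17.0, 87), (18.8, 88), (20.6, 88), (22.4, 88), (24.2, 88), (26.0, 87), (27.8, 87), (29.6, 86)]
top 0.01 [(-29.8, 87), (-28.0, 88), (-26.2, 89), (-24.4, 91), (-22.6, 94), (-20.8, 96), (-19.0, 96), (-17.2, 94), (-15.4, 91), (-13.6, 87), (-11.8, 80), (-10.0, 66), (-8.2, 47), (-6.4, 28), (-4.6, 22), (-2.8, 22), (-1.0, 24), (0.8, 25), (2.6, 30), (4.4, 39), (6.2, 52), (8.0, 67), (9.8, 78), (11.6, 83), (13.4, 86), (15.2, 87), (17.0, 89), (18.8, 89), (20.6, 87), (22.4, 85), (24.2, 84), (26.0, 83), (27.8, 85), (29.6, 86)]
floor pts 66 [0.00531667 0.00876318 0.01221122]
wood top X extent [-0.0502  0.0485]
[(-100, 0), (-96, 0), (-92, 0), (-88, 8), (-84, 26), (-80, 26), (-76, 23), (-72, 18), (-68, 6), (-64, 1), (-60, 0), (-56, 0), (-52, 0), (-48, 12), (-44, 22), (-40, 20
[... 1348 characters left out ...]
floor pts 30 [0.00660678 0.00886718 0.01059287]
wood top X extent [-0.0532  0.053 ]
[(-100, 0), (-96, 0), (-92, 0), (-88, 0), (-84, 0), (-80, 0), (-76, 0), (-72, 0), (-68, 0), (-64, 0), (-60, 13), (-56, 13), (-52, 37), (-48, 41), (-44, 43), (-40, 51), (-36, 43), (-32, 48), (-28, 40), (-24, 49), (-20, 38), (-16, 49), (-12, 31), (-8, 2), (-4, 0), (0, 0), (4, 6), (8, 38), (12, 50), (16, 48), (20, 52), (24, 47), (28, 50), (32, 49), (36, 6), (40, 0), (44, 0), (48, 0), (52, 0), (56, 0), (60, 24), (64, 12), (68, 48), (72, 58), (76, 56), (80, 57), (84, 11), (88, 0), (92, 0), (96, 0)]
kept -0.08 [-0.0659 -0.0574 -0.055 ] [-0.0686  0.0694] 0.074
kept 0.04 [0.0542 0.0619 0.0645] [-0.0687  0.0692] 0.075
```

View pics/rackwarp.png

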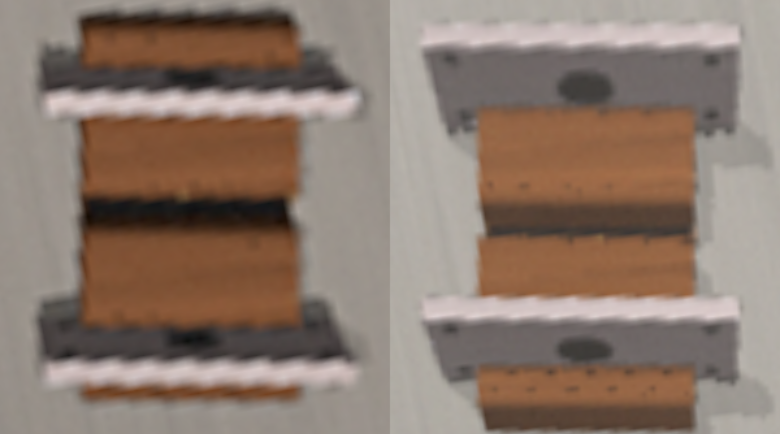

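Request:
move_arm(steps=[[[0, 0, 0.02], 0], [[0, 0, 0.045], 0], [[-0.003, 0.035, 0.005], 0.02], [[-0.003, 0.057, 0], 0.03], [[-0.003, 0.06, 0], 0.03]])

```text
clock: 11.95
eef_pos: [0.4792, -0.115, 0.3524]
ee_rot: [0.0, -0.701, 0.713, -0.001]
contact_force: [0.6, 0.8, -1.8]
gripper_width: 0.0097
```

Request:
move_arm(steps=[[[-0.003, 0.06, 0], 0.03], [[-0.003, 0.06, 0], 0.03], [[-0.003, 0.06, 0], 0.03], [[-0.003, 0.06, 0], 0.03], [[-0.003, 0.06, 0], 0.03]])

```text
clock: 12.58
eef_pos: [0.4642, 0.1859, 0.3524]
ee_rot: [-0.001, 0.753, -0.658, 0.001]
contact_force: [1.1, -0.8, -3.2]
gripper_width: 0.0097
```

Request:
move_arm(steps=[[[-0.004, 0.06, 0], 0.03], [[-0.003, 0.045, 0], 0.03], [[0, 0.017, 0], 0.02], [[0, 0, 0], 0], [[0, 0, 0], 0]])

```text
clock: 13.2
eef_pos: [0.4576, 0.3049, 0.3512]
ee_rot: [0.0, 0.778, -0.628, 0.0]
contact_force: [-0.2, 0.2, -2.9]
gripper_width: 0.0097
```

```bash
python3 look.py h side wrist
```

```text
clock 13.3 pos [0.4577 0.3048 0.3511] yaw -77.84 F [ 0.4 -0.2 -1.8] w 0.01
```

View pics/side_h.png

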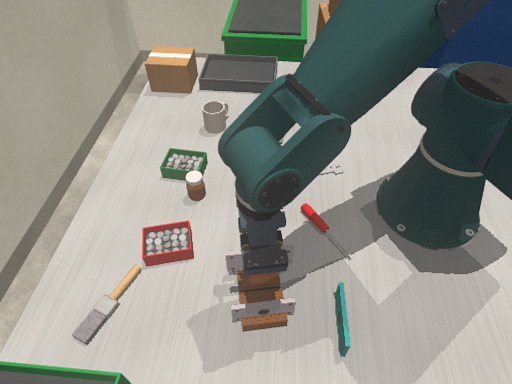

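View pics/wrist_h.png

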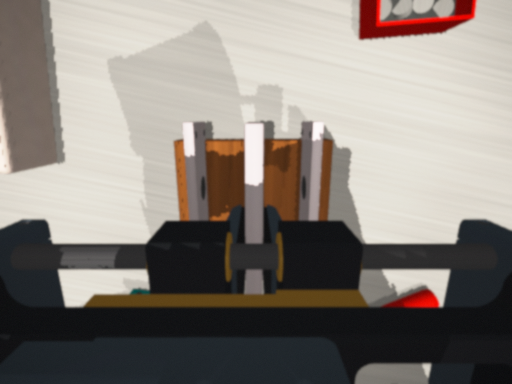

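The wrist view shows the held plate at column 254, between the kept plates (tops at about columns 190 and 316) and over the free slot. I'll measure the residual offset with this one camera.

```bash
cat > m5.py <<'E'
from h import *
import pickle,sys
from m1 import rect
c=pickle.load(open(f"wrist_{sys.argv[1]}.pkl","rb")); P=cloud(c)
th=np.radians(12.3); ex=np.array([np.cos(th),np.sin(th)]); ey=np.array([-np.sin(th),np.cos(th)]); O=np.array([.4573,.3064])
X=(P[...,:2]-O)@ex; Y=(P[...,:2]-O)@ey; z=P[...,2]
def comp(m,name):
    k,l,st,ce=cv2.connectedComponentsWithStats(m.astype(np.uint8))
    for i in range(1,k):
        if st[i,4]>60:
            s=l==i; print(name,st[i,:4],"n",st[i,4],"Y",np.percentile(Y[s],[3,50,97]).round(4),"Xmax",np.percentile(X[s],99.5).round(4),"z",np.percentile(z[s],[5,50,95]).round(4),"ang",np.round(rect(np.c_[X[s],Y[s]])[2],2))
reg=(abs(Y)<.1)&(X>.0)&(X<.1)
comp(reg&(z>.066)&(z<.082),"kept tops")
comp(reg&(z>.165)&(z<.21),"held top")
comp(reg&(z>.028)&(z<.037),"wood")
m=reg&(abs(z-.008)<.005)&(abs(Y)<.02); print("floor",m.sum(),np.percentile(Y[m],[3,50,97]) if m.sum() else "")
E
python3 m5.py h
```

```text
kept tops [308 121  16  75] n 855 Y [-0.0656 -0.0605 -0.056 ] Xmax 0.0706 z [0.0688 0.0712 0.0724] ang 0.0
kept tops [182 122  16  75] n 845 Y [0.0538 0.0581 0.0633] Xmax 0.07 z [0.0689 0.0711 0.0724] ang 179.95
held top [226 122  56 121] n 3158 Y [-0.0132 -0.0021  0.0096] Xmax 0.0707 z [0.1758 0.1883 0.2029] ang 168.33
wood [192 121  13  66] n 107 Y [0.0535 0.0539 0.0594] Xmax 0.0706 z [0.0289 0.0325 0.0366] ang 7.39
wood [302 124   4  62] n 99 Y [-0.0564 -0.0561 -0.0558] Xmax 0.0668 z [0.0284 0.0332 0.0368] ang 179.92
wood [174 140  13  47] n 456 Y [0.0738 0.0788 0.0846] Xmax 0.0506 z [0.0299 0.032  0.0333] ang 0.22
wood [205 140  40  47] n 1788 Y [0.0097 0.0297 0.0497] Xmax 0.0507 z [0.0306 0.0322 0.0334] ang 0.03
wood [263 140  39  47] n 1719 Y [-0.0521 -0.0327 -0.0134] Xmax 0.0507 z [0.0307 0.0322 0.0334] ang 179.71
wood [320 140  13  47] n 470 Y [-0.087  -0.0811 -0.0759] Xmax 0.0506 z [0.0302 0.032  0.0334] ang 0.88
floor 0
```

Request:
move_arm(steps=[[[-0.0002, 0.0008, -0.03], 0], [[0, 0, -0.04], 0], [[0, 0, -0.015], 0], [[0, 0, 0], 0]])

```text
clock: 13.8
eef_pos: [0.4574, 0.3063, 0.2656]
ee_rot: [0.001, 0.778, -0.628, -0.0]
contact_force: [0.3, 0.4, -2.8]
gripper_width: 0.0101
```

```bash
python3 look.py i wrist side; sed -i 's/(z>.165)&(z<.21)/(z>.095)\&(z<.11)\&(X>.03)/' m5.py; python3 m5.py i
```

```text
clock 13.9 pos [0.4578 0.3068 0.2671] yaw -77.77 F [-0.1  0.5 -1.5] w 0.01
kept tops [150 123  26 103] n 1712 Y [0.0537 0.0579 0.0632] Xmax 0.07 z [0.0677 0.0712 0.0723] ang 179.94
kept tops [335 122  25 107] n 1754 Y [-0.0656 -0.0602 -0.056 ] Xmax 0.0704 z [0.068  0.0712 0.0724] ang 179.98
held top [244 122  20  79] n 1485 Y [-0.005  -0.0006  0.0042] Xmax 0.0709 z [0.1016 0.1027 0.1037] ang 0.09
wood [321 121  19  90] n 277 Y [-0.059  -0.0561 -0.0558] Xmax 0.0707 z [0.0286 0.0325 0.0366] ang 173.27
wood [179 122  10  91] n 257 Y [0.0535 0.0538 0.0542] Xmax 0.0702 z [0.0284 0.0326 0.0365] ang 0.2
wood [144 148  14  63] n 482 Y [0.078  0.0809 0.0848] Xmax 0.0505 z [0.0297 0.0319 0.0332] ang 179.57
wood [188 148  57  64] n 3388 Y [0.0084 0.0293 0.0496] Xmax 0.0506 z [0.0305 0.0322 0.0333] ang 179.88
wood [263 148  59  64] n 3454 Y [-0.0518 -0.031  -0.0097] Xmax 0.0506 z [0.0303 0.0322 0.0334] ang 179.95
wood [352 148  13  63] n 446 Y [-0.0871 -0.0834 -0.0806] Xmax 0.0505 z [0.0298 0.032  0.0332] ang 0.1
floor 27 [-0.01906141  0.00857686  0.01911968]
```

View pics/wrist_i.png

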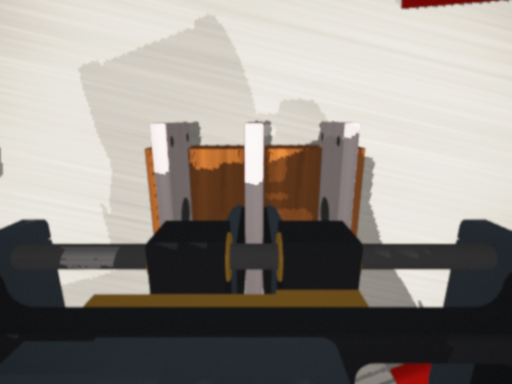

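Request:
move_arm(steps=[[[0.0001, -0.0006, -0.008], 0], [[0, 0, -0.008], 0], [[0, 0, -0.008], 0], [[0, 0, -0.003], 0], [[0, 0, 0], 0]])

```text
clock: 14.52
eef_pos: [0.4573, 0.3061, 0.2386]
ee_rot: [0.0, 0.779, -0.628, -0.0]
contact_force: [-0.1, 0.2, -1.8]
gripper_width: 0.0097
```

No contact force yet, so the plate is entering freely. I'll lower it the last millimetres until it touches.

Request:
move_arm(steps=[[[0, 0, -0.0015], 0], [[0, 0, -0.001], 0], [[0, 0, 0], 0]])

```text
clock: 14.9
eef_pos: [0.4574, 0.3062, 0.2365]
ee_rot: [-0.0, 0.779, -0.628, -0.0]
contact_force: [0.7, 0.3, -2.5]
gripper_width: 0.0098
```

```bash
python3 look.py j wrist side; sed -i 's/(z>.095)&(z<.11)&(X>.03)/(z>.066)\&(z<.082)\&(X>.03)\&(abs(Y)<.02)/' m5.py; python3 m5.py j | grep -v wood
```

```text
clock 15.0 pos [0.4574 0.3062 0.2365] yaw -77.75 F [-0.5 -0.  -2. ] w 0.0098
kept tops [226 122  56 121] n 2608 Y [-0.0099 -0.0004  0.0093] Xmax 0.0711 z [0.0715 0.0736 0.0763] ang 168.33
kept tops [349 123  32 120] n 2441 Y [-0.0655 -0.0601 -0.056 ] Xmax 0.0705 z [0.0678 0.0712 0.0723] ang 179.87
kept tops [129 124  33 119] n 2367 Y [0.0536 0.0579 0.0631] Xmax 0.0701 z [0.0679 0.0712 0.0722] ang 179.74
held top [244 122  20  79] n 1498 Y [-0.0052 -0.0007  0.0042] Xmax 0.0711 z [0.0725 0.0736 0.0747] ang 0.29
floor 83 [-0.01784415 -0.00775833  0.0186984 ]
```

Request:
move_arm(steps=[[[0, -0.0002, -0.001], 0], [[0, 0, -0.001], 0], [[0, 0, 0], 0]])

```text
clock: 15.38
eef_pos: [0.4574, 0.3059, 0.2343]
ee_rot: [0.0, 0.779, -0.628, -0.0]
contact_force: [0.1, 0.5, -2.2]
gripper_width: 0.0098
```

Request:
move_arm(steps=[[[0, 0, -0.001], 0], [[0, 0, 0], 0], [[0, 0, 0], 0]])

```text
clock: 15.75
eef_pos: [0.4575, 0.306, 0.2341]
ee_rot: [0.0, 0.779, -0.628, -0.0]
contact_force: [-4.1, -1.9, 11.6]
gripper_width: 0.0097
```

```bash
python3 look.py k wrist side; python3 m5.py k | grep -v wood
```

```text
clock 15.85 pos [0.4575 0.306  0.2341] yaw -77.75 F [-4.4 -2.4 12.6] w 0.01
kept tops [226 122  56 121] n 2626 Y [-0.0099 -0.0008  0.0087] Xmax 0.0711 z [0.0698 0.0713 0.0771] ang 11.55
kept tops [350 123  33 120] n 2507 Y [-0.0655 -0.0602 -0.056 ] Xmax 0.0706 z [0.0678 0.0712 0.0722] ang 179.84
kept tops [127 124  33 119] n 2442 Y [0.0536 0.0579 0.0631] Xmax 0.0702 z [0.0679 0.0712 0.0723] ang 0.17
held top [244 122  20  80] n 1497 Y [-0.0051 -0.0008  0.004 ] Xmax 0.0711 z [0.0701 0.0713 0.0723] ang 0.38
floor 100 [-0.01906007 -0.00784198  0.0182106 ]
```

The plate is on the slot floor: contact is 12.6 N upward and its top, at 0.0713, matches the kept plates. I'll open to about 28 mm, which keeps the fingers clear of the neighbours, and then retreat straight up.

Request:
move_arm(steps=[[[0, 0, 0], 0], [[0, 0, 0], 0], [[0, 0, 0], 0], [[0, 0, 0], 0], [[0, 0, 0], 0]], grip=0.387)

```text
clock: 16.48
eef_pos: [0.4574, 0.3059, 0.2334]
ee_rot: [0.0, 0.779, -0.628, -0.0]
contact_force: [-0.1, -1.3, 0.2]
gripper_width: 0.0277
```

```bash
python3 look.py l wrist side; python3 m5.py l | grep -v wood
```

```text
clock 16.575 pos [0.4574 0.3059 0.2334] yaw -77.75 F [-0.5  0.2 -0. ] w 0.0281
kept tops [244 122  20 121] n 2263 Y [-0.0052 -0.0004  0.0041] Xmax 0.0711 z [0.0703 0.0713 0.0723] ang 179.78
kept tops [351 123  33 100] n 2148 Y [-0.0655 -0.0599 -0.0559] Xmax 0.0705 z [0.0675 0.0711 0.0723] ang 179.83
kept tops [126 124  33  97] n 2114 Y [0.0536 0.0576 0.0631] Xmax 0.0701 z [0.0675 0.0711 0.0723] ang 0.12
kept tops [204 217  26  26] n 275 Y [0.0134 0.0173 0.0238] Xmax 0.0195 z [0.0671 0.0747 0.0811] ang 38.45
kept tops [278 216  26  27] n 275 Y [-0.025  -0.0184 -0.0146] Xmax 0.0195 z [0.0666 0.0746 0.0813] ang 140.86
held top [244 122  20  80] n 1512 Y [-0.0051 -0.0004  0.0042] Xmax 0.0711 z [0.0702 0.0713 0.0723] ang 179.42
floor 120 [-0.0187267  -0.00786207  0.01763115]
```

View pics/wrist_l.png

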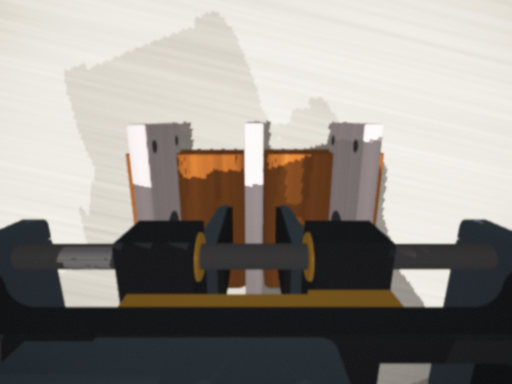

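The plate stands free at column 254, with an open finger on each side of it. Now I retreat upwards, then move towards the middle to clear the view.

Request:
move_arm(steps=[[[0, 0, 0.01], 0], [[0, 0, 0.03], 0], [[0, 0, 0.05], 0], [[0, 0, 0.05], 0], [[0, 0, 0.03], 0]])

```text
clock: 17.2
eef_pos: [0.4574, 0.306, 0.4068]
ee_rot: [-0.001, 0.779, -0.628, 0.001]
contact_force: [0.4, 0.3, 0.1]
gripper_width: 0.0281
```

Request:
move_arm(steps=[[[0, -0.05, 0.02], 0], [[0, -0.06, 0], 0], [[0, -0.06, 0], 0], [[0, -0.06, 0], 0], [[0, -0.03, 0], 0]])

```text
clock: 17.82
eef_pos: [0.4568, 0.0437, 0.4242]
ee_rot: [-0.0, 0.778, -0.628, 0.0]
contact_force: [0.2, -1.0, 0.5]
gripper_width: 0.0283
```

```bash
python3 look.py m side top; python3 - <<'E'
from h import *
import pickle
from m1 import rect
th=np.radians(12.3); ex=np.array([np.cos(th),np.sin(th)]); ey=np.array([-np.sin(th),np.cos(th)]); O=np.array([.4573,.3064])
for n in ["side","top"]:
    c=pickle.load(open(n+"_m.pkl","rb")); P=cloud(c); X=(P[...,:2]-O)@ex; Y=(P[...,:2]-O)@ey; z=P[...,2]
    for y0 in (-.06,0,.06):
        m=(abs(Y-y0)<.012)&(abs(X)<.09)&(z>.062)&(z<.09)
        print(n,y0,m.sum(),"Y",np.percentile(Y[m],[3,50,97]).round(4),"X",np.percentile(X[m],[.5,99.5]).round(4),"z",np.percentile(z[m],[50,95]).round(4)) if m.sum() else print(n,y0,"none")
E
```

```text
clock 17.925 pos [0.4571 0.0438 0.4241] yaw -77.92 F [-0.  -0.2 -0.4] w 0.0282
side -0.06 331 Y [-0.0657 -0.0584 -0.0553] X [-0.0685  0.0693] z [0.0706 0.073 ]
side 0 362 Y [-0.005   0.0019  0.0053] X [-0.0671  0.0698] z [0.0706 0.0731]
side 0.06 397 Y [0.0542 0.0609 0.0645] X [-0.0687  0.0693] z [0.0708 0.0732]
top -0.06 186 Y [-0.0647 -0.06   -0.0547] X [-0.0698  0.069 ] z [0.071  0.0744]
top 0 196 Y [-0.004   0.0002  0.0059] X [-0.0685  0.0691] z [0.0714 0.0743]
top 0.06 203 Y [0.0549 0.0591 0.0657] X [-0.0696  0.0686] z [0.071  0.0748]
```

View pics/side_m.png

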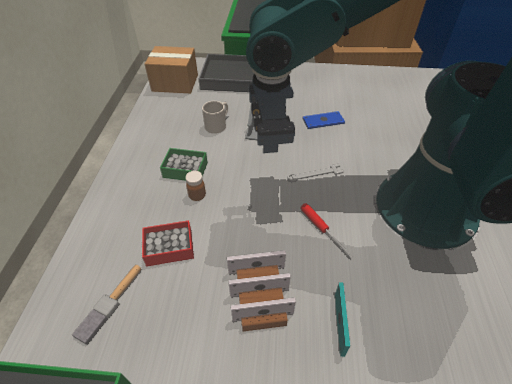

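View pics/top_m.png

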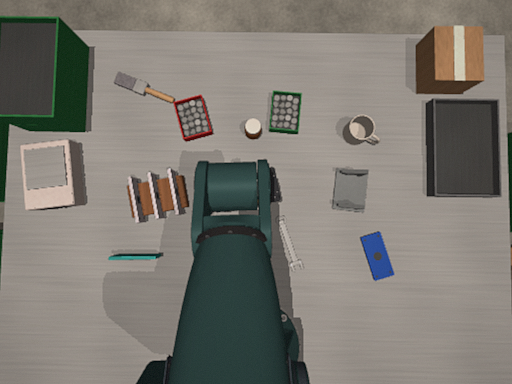

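Both views show three plates standing parallel in the rack with level tops, and everything else where it was. I'll hand in.

```bash
python3 -c "
from station import telemetry,ticket
s=telemetry.state();print(s['clock'],abs(s['joint_vel']).max(),s['contact_force'])
print(ticket.job_done())"
```

```text
17.925 0.056969684353435794 [-0.01617559 -0.22941112 -0.38360716]
the job is handed in; nothing more can be done
None
```

The plate is standing on its long edge in the rack's middle slot, all the way down and released. The job was handed in at about 18 s of the 70 s allowed, and no verdict came back.

**What I did**
- **Stand:** I picked the plate up flat and tilted it against the arm tops of the stand. I let go with its lower edge inside the lips. It settled on the arms with a fitted slope of about 43° (45° expected) and its top edge at about 101 mm (102 mm expected).
- **Regrasp:** I pushed the upper edge upright with the rear finger, gripped the plate vertically by that edge and carried it to the rack.
- **Rack:** I lowered it until it touched the slot floor with about 12.6 N, opened the fingers to 28 mm and withdrew straight up.

**Last checks**
- **Seating:** In the side and top cameras the plate's top is at 71 mm, level with both kept plates (nominal 72 mm).
- **Centring:** It is centred to about 1 mm along the slot and 1 mm across it.
- **Other objects:** The kept plates measure within about 1 mm of where they began. The bins, mug, jar and look-alikes look unmoved in the pictures, but I did not measure them again.
- **Robot:** The gripper was clear and touching nothing.

**Disagreements:** The wrist camera put the slot centre about 1 mm away from the other two cameras, within calibration error. The final side-camera median across the slot read about 2 mm off, but that includes the plate's visible side face; the edges it measured are symmetric about the slot centre.

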